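# Stack the cutter set on the upright arbor

## Task

Make up the cutter set on the upright post of the green-flanged arbor stand: thread on the blue long spacer first, then the gold toothed cutter, then the white short spacer, and the red end collar last, so that each ring lies flat on the one below. Let go of everything, and leave the collet, the bright hex key and the T-nut lying among the rings where they are.

Things in the scene. Friction and masses are not known exactly. Their poses are not given: they have to be found in the camera images.
- arbor_stand: arbor stand, fixed to the bench: a round green flange, 84 mm across and 12 mm thick, with a bright steel post of 20 mm diameter standing upright in its middle. The post's top is 68 mm above the bench; its last 7 mm taper to 10 mm diameter. Four flat screw heads in the flange. Origin on the post's axis at the bench (underside of the flange), z up
- long_spacer: blue ring, 50 mm outside diameter, 18 mm high, about 0.2 kg, bore 28 mm right through. Lies flat; origin on its axis at the underside, z up. Like the other three rings it has a dark keyway line in the bore, which does not matter: any yaw will do, and it may be gripped from above across any diameter
- cutter: gold-coloured milling cutter, a ring with 16 square teeth all round, 58 mm across the teeth, 14 mm high, about 0.22 kg, bore 28 mm right through. Lies flat; origin on its axis at the underside, z up
- short_spacer: white ring, 46 mm outside diameter, 12 mm high, about 0.14 kg, bore 28 mm right through. Lies flat; origin on its axis at the underside, z up
- end_collar: red ring with fine black ribs round its rim, 44 mm outside diameter, 12 mm high, about 0.12 kg, bore 28 mm right through. Lies flat; origin on its axis at the underside, z up
- er_collet: bystander: grey steel spring collet with slits, standing upright, 33 mm across, 46 mm high, loose. Origin at the middle of its underside
- hex_key_loose: bystander: bright L-shaped hex key lying flat, 80 x 33 mm, 6 mm thick, loose. Origin at the middle of its 80 x 33 mm outline, at the underside; x along the long side
- spare_t_nut: bystander: small grey steel T-nut block, 28 x 28 x 18 mm, loose. Origin at the middle of its underside
Things that resemble listed ones, but are neither listed nor needed, are in the scene too. Several things look just like the short_spacer: the one meant starts farthest to the robot's right. There is more than one size of the cutter; the job needs the larger.

How it is judged:
By the outcome, as a careful person would: the job done as asked, in the order asked, and still so for the second after the job is handed in, with the robot touching nothing.
It also fails if it takes over 96 s, if anything falls off the work surface, if the arm or the gripper's body presses on something with over 40 N, if the wrist force passes 120 N, or if a joint passes its speed limit or range.

## Robot

A 7-joint arm with a two-finger parallel gripper is mounted at the origin on a cart in front of the work surface, level with it; the furniture and walls round the work are solid. World frame = base frame: x ahead of the robot, y to its left, z up, the work surface at z = 0. Lengths are in m, angles in rad, forces in N, time in s.
With the tool pointing down it reaches from about 0.35 to 0.9 m from the base axis. Payload 19.9 kg.
Tool frame: the origin (TCP) lies at the very end of the fingers, on their centre line; the grasp point (between the pads) lies 19 mm behind it; z points along the fingers, y is the line along which they close (so a half turn about z gives the same grasp; the last joint's range is limited). The gripper opens to 85 mm and grips with 20 to 120 N. Pads are 22 mm wide; open, the fingers measure 114 mm over their backs; the gripper's body (76 mm by 85 mm) begins 54 mm behind the grasp point. The pads swing forward as they close: fully open they stand 13 mm farther back than shut.
Start: joints at [-1.329, 0.417, -0.01, 1.614, 0.005, 1.111, -0.053], TCP at [0.174, 0.6, 0.208] pointing down, gripper open.
Joint ranges: [-2.81, 2.81], [-0.39, 2.02], [-1.27, 1.25], [0.06, 2.57], [-1.19, 4.33], [0.19, 2], [-2.82, 2.82]. Speed limits (rad/s): [1.89, 1.89, 2.39, 2.39, 3.01, 3.01, 3.01].

## Interface

Orientations are given as a 3x3 rotation matrix whose columns are the frame's x, y, z axes.
In Python, from station import bot gives the robot as it stands.
- The arm moves only by the tool drive_tool, never from a script. Its argument "series" is a list that holds one entry, the list of rows, each a list of 5 numbers: the shift along the tool's x, y, z in m, then the turn about the tool's z in rad, then the finger opening in m, from 0 to 0.0854. A call has 1 to 8 rows; each row is the pose to reach, as a shift and turn from the pose commanded when the call began, along the tool's axes at that moment; what a row does not reach only later rows make up. A row lasts 1/12 s, in which the tool goes at most 41.7 mm and 7.16 degrees, less where a joint would pass 70% of its speed; a pose out of reach is approached as far as the arm can. A call with a gripper value outside its range is refused whole. The fingers move at their own pace and stop on an object; "force" is the grip in N (left out, the last holds). Time passes only in rows, so rows that repeat a pose let the fingers close. It gives the time, the measured TCP pose, the force, the opening and the grip force at its end, in the units of the state.
- bot.get_obs(): the state, without advancing time (a new reading comes with each control period).
- bot.camera(name): name is "scene" or "top" or "wrist"; returns (picture, depth): 480x640x3 uint8, blue, green, red; 480x640 float32, m along the optical axis (not along the pixel's ray), 0 where there is no reading.
- bot.camera_model(name): a dict with "vertical_fov" (degrees; the focal length in pixels is half the picture's height over the tangent of half this angle, whatever the lens; pixels are square), "cx", "cy" (the principal point, pixels), "rvec" (rotation vector, rad) and "tvec" (3), from world to camera coordinates, as OpenCV has them; the wrist camera has in their place "tool_from_camera" (4x4, takes a point from camera to tool coordinates, whose origin is the TCP and whose axes are the flange's). Camera axes: x right, y down, z forward; pixel columns grow to the right and rows downward; lengths in m; the calibration is good to about 2 mm. The wrist camera is an equidistant fisheye: a pixel r from the principal point sees the ray r / f radians off the axis. A picture is of the moment at which its call begins: read the wrist's pose just before it. camera_model takes no time and is no camera call.
- bot.hand_in(): hands the job in; it is judged then, once.
The state is a dict: "time": time; "qpos": joint angles; "joint_vel": joint speeds; "tau": joint torques, N m; "tcp_pos": TCP position; "ee_rot": TCP orientation; "force": force on the tool from outside, world axes, zero at the start; "wrist_torque": the same for the moment, N m; "width": finger opening in m; "grip_force": force on a finger pad.
Only numpy, scipy, OpenCV 4.12 (cv2) and the standard library are available. Lean on these libraries where they do the work, as an engineer would, in place of code of your own. Each camera call takes 0.05 s, during which the arm holds its last target. There are 200 camera calls.

## Working session

There is one attempt and no reset: what is moved stays moved. The work goes in short steps, Python scripts to look and compute and a tool call to move; the robot and the scene stay as the last step left them, time stands still between calls to the robot, and variables do not carry over. Pictures are saved under pics/ and viewed, at most 14 in all, crops included, and the job is handed in when it is done.

Besides the shell and the picture viewer there is one more tool, called after "Emit:" in YAML: its name, and indented under it one key for each argument. drive_tool: Moves the arm, as the interface text tells. Its arguments: {"type":"object","properties":{"series":{"type":"array"},"force":{"type":"number"}},"required":["series"]}

```bash
ls; mkdir -p pics
cat > h.py <<'E'
import numpy as np, cv2
from station import bot
def snap(n,f):
    o=bot.get_obs(); p,d=bot.camera(n); cv2.imwrite(f'pics/{f}.png',p); np.savez(f'pics/{f}.npz',p=p,d=d,t=o['tcp_pos'],R=o['ee_rot']); return p,d
def pix2w(n,f,u,v,z=None):
    m=bot.camera_model(n); s=np.load(f'pics/{f}.npz'); fl=240/np.tan(np.radians(m['vertical_fov'])/2)
    x=np.array([(u-m['cx'])/fl,(v-m['cy'])/fl])
    if n=='wrist':
        r=np.hypot(*x); ray=np.array([*(x/r*np.tan(r) if r>1e-9 else x),1.]); T=np.array(m['tool_from_camera'])
        R=np.array(s['R'])@T[:3,:3]; c=np.array(s['R'])@T[:3,3]+s['t']
    else:
        Rw=cv2.Rodrigues(np.array(m['rvec'],float))[0]; R=Rw.T; c=-R@np.array(m['tvec']).ravel(); ray=np.array([*x,1.])
    k=s['d'][int(round(v)),int(round(u))] if z is None else (z-c[2])/(R@ray)[2]
    return c+R@ray*k
E
python3 - <<'E'
from h import *
o=bot.get_obs(); print({k:np.round(v,3).tolist() for k,v in o.items()})
for n in('top','scene'):
    snap(n,n+'0'); print(bot.camera_model(n))
print(bot.camera_model('wrist'))
E
```

```text
pics
{'time': 0.0, 'qpos': [-1.33, 0.418, -0.01, 1.614, 0.005, 1.111, -0.053], 'joint_vel': [0.001, -0.0, 0.003, -0.001, 0.001, -0.001, 0.002], 'tau': [-0.0, -86.445, 0.679, -43.491, 0.019, 0.007, 0.0], 'tcp_pos': [0.174, 0.6, 0.207], 'ee_rot': [[-0.96, 0.279, -0.0], [0.279, 0.96, -0.001], [-0.0, -0.001, -1.0]], 'force': [0.864, -0.069, -0.344], 'wrist_torque': [0.024, 0.0, 0.026], 'grip_force': 0.0, 'width': 0.085}
{'vertical_fov': 43.152568339805114, 'cx': 309.4975964409606, 'cy': 237.92765122863398, 'rvec': array([ 2.10913424, -2.1114588 ,  0.22170878]), 'tvec': array([0.04262397, 0.55046429, 0.92900701])}
{'vertical_fov': 55.54039875210876, 'cx': 318.5469071731389, 'cy': 241.0448953054147, 'rvec': array([ 0.61036274, -2.57846228,  1.27775963]), 'tvec': array([0.5284621 , 0.1678076 , 0.72459693])}
{'vertical_fov': 65.70646984690485, 'cx': 319.8641282590763, 'cy': 243.72455358405972, 'tool_from_camera': array([[ 1.38425182e-03, -9.61830436e-01, -2.73642643e-01,
         6.95878459e-02],
       [ 9.99998750e-01,  1.12242544e-03,  1.11337597e-03,
         1.54785404e-03],
       [-7.63735430e-04, -2.73643842e-01,  9.61830788e-01,
        -1.66213060e-01],
       [ 0.00000000e+00,  0.00000000e+00,  0.00000000e+00,
         1.00000000e+00]])}
```

View pics/top0.png

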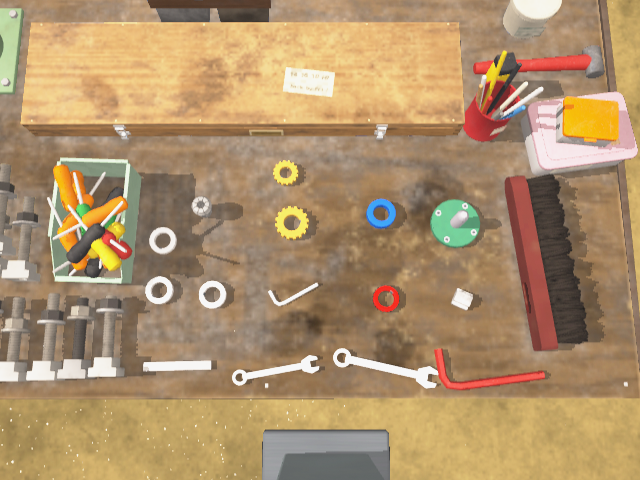

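View pics/scene0.png

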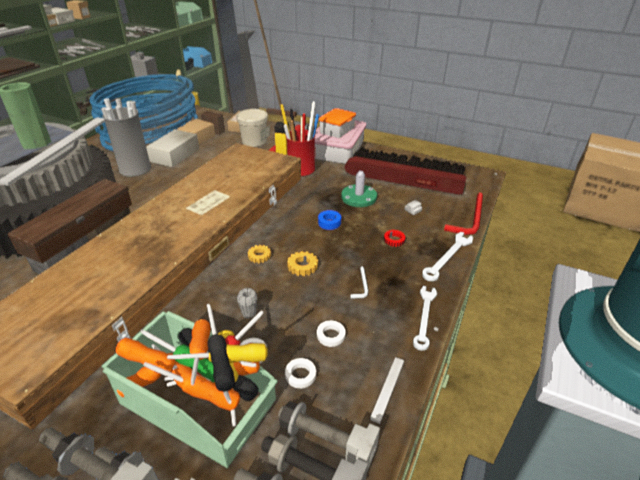

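The top view shows three white rings at (163,240), (159,290) and (212,294), gold cutters at (292,222, large) and (286,172, small), blue at (381,213), red at (386,298) and the stand at (456,222).

Run:
```python
from h import *
for n,u,v,z in [('w1',163,240,.012),('w2',159,290,.012),('w3',212,294,.012),('Big',292,222,.014),('small',286,172,.014),('blue',381,213,.018),('red',386,298,.012),('flange',456,222,.012),('posttop',459,217,.068),('collet',201,206,.046),('key',292,293,.006),('tnut',461,299,.018),('box',125,130,.09),('brush',520,180,.05)]:
    print(n,pix2w('top','top0',u,v,z).round(4), pix2w('top','top0',u,v).round(4))
# per-colour refinement
p=np.load('pics/top0.npz')['p']; hsv=cv2.cvtColor(p,cv2.COLOR_BGR2HSV)
def ref(n,u,v,lo,hi,z,r=28):
    s=hsv[v-r:v+r,u-r:u+r]; m=cv2.inRange(s,np.array(lo),np.array(hi)); c=max(cv2.findContours(m,cv2.RETR_EXTERNAL,cv2.CHAIN_APPROX_NONE)[0],key=cv2.contourArea)
    (a,b),R=cv2.minEnclosingCircle(c); e=cv2.fitEllipse(c); print(n,round(a+u-r,1),round(b+v-r,1),round(R,1),np.round(e[1],1),np.round(np.array(e[0])+[u-r,v-r],1),pix2w('top','top0',e[0][0]+u-r,e[0][1]+v-r,z).round(4))
for n,u,v in[('w1',163,240),('w2',159,290),('w3',212,294)]: ref(n,u,v,(0,0,170),(180,60,255),.012,22)
ref('Big',292,222,(20,120,110),(35,255,255),.014); ref('small',286,172,(20,120,110),(35,255,255),.014,22)
ref('blue',381,213,(100,120,80),(125,255,255),.018);ref('red',386,298,(0,150,110),(8,255,255),.012)
ref('flange',456,222,(50,60,60),(90,255,255),.012,34)
c=cv2.resize(p[140:330,130:500],None,fx=2.1,fy=2.1,interpolation=cv2.INTER_CUBIC); cv2.imwrite('pics/c1.png',c)
snap('wrist','w0')
```

```text
w1 [0.557  0.2916 0.012 ] [ 0.5597  0.2947 -0.0008]
w2 [0.4715 0.294  0.012 ] [ 0.4734  0.2979 -0.0033]
w3 [0.4647 0.2051 0.012 ] [ 0.4665  0.2075 -0.0031]
Big [0.5878 0.0719 0.014 ] [ 0.5918  0.0724 -0.0027]
small [0.6773 0.0828 0.014 ] [ 0.6834  0.0836 -0.0046]
blue [ 0.6025 -0.0802  0.018 ] [ 0.6078 -0.0827 -0.0029]
red [ 0.4577 -0.0855  0.012 ] [ 0.459  -0.0869  0.0007]
flange [ 0.5879 -0.209   0.012 ] [ 0.5808 -0.2017  0.0415]
posttop [ 0.5828 -0.2004  0.068 ] [ 0.5837 -0.2013  0.0645]
collet [0.6077 0.2227 0.046 ] [0.6168 0.229  0.0119]
key [0.467  0.0716 0.006 ] [ 0.4681  0.0718 -0.0032]
tnut [ 0.4552 -0.209   0.018 ] [ 0.4555 -0.2096  0.0158]
box [0.7245 0.3435 0.09  ] [0.7515 0.3649 0.0237]
brush [ 0.6509 -0.3104  0.05  ] [ 0.6549 -0.3149  0.0375]
w1 162.4 240.2 13.7 [26.2 26.6] [162.4 240.1] [0.5568 0.2926 0.012 ]
w2 158.8 289.9 14.3 [26.9 27.8] [158.8 289.9] [0.4717 0.2944 0.012 ]
w3 211.6 294.3 14.3 [26.7 27.8] [211.9 294.2] [0.4643 0.2053 0.012 ]
Big 291.3 222.0 16.9 [31.  31.7] [291.3 222.1] [0.5876 0.0731 0.014 ]
small 285.2 172.0 12.7 [23.  23.7] [285.2 172. ] [0.6773 0.0843 0.014 ]
blue 380.7 213.5 15.0 [28.4 29.1] [380.6 213.3] [ 0.602  -0.0795  0.018 ]
red 385.6 298.2 13.4 [25.6 25.9] [385.6 298.3] [ 0.4572 -0.0848  0.012 ]
flange 454.5 223.6 24.9 [46.  49.5] [454.4 223.5] [ 0.5853 -0.2061  0.012 ]
```

View pics/c1.png

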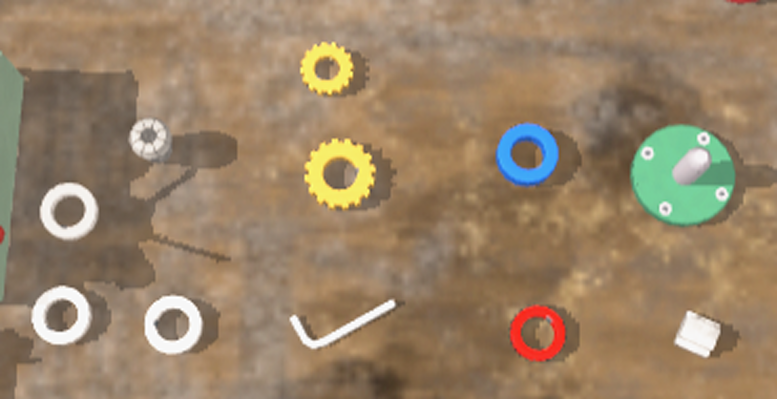

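White rings: w1 (163,240), w2 (159,290) and w3 (212,294). The robot's right is −y, which is image right, so w3 at y=0.205 is the short spacer. The larger cutter is the one at (292,222): 31 px across, against 23 px for the one at (286,172). The crop confirms both. I'll move towards blue first.

Emit:
drive_tool:
  series:
    - [[-0.6,-0.53,0,1.287,0.085],[-0.6,-0.53,0,1.287,0.085],[-0.6,-0.53,0,1.287,0.085],[-0.6,-0.53,0,1.287,0.085],[-0.6,-0.53,0,1.287,0.085],[-0.6,-0.53,0,1.287,0.085],[-0.6,-0.53,0,1.287,0.085],[-0.6,-0.53,0,1.287,0.085]]
  force: 40

```text
time: 0.82
tcp_pos: [0.3533, 0.3166, 0.2077]
ee_rot: [[-0.278, 0.96, -0.0], [0.96, 0.278, 0.0], [0.0, -0.0, -1.0]]
force: [1.5, 0.9, -0.7]
width: 0.0849
grip_force: 0.0
```

```bash
cat >> h.py <<'E'
def go(x,y,z,a=90):
    o=bot.get_obs(); R=np.array(o['ee_rot']); d=R.T@(np.array([x,y,z])-o['tcp_pos'])
    c=np.degrees(np.arctan2(R[1,0],R[0,0])); t=np.radians((c-a+180)%360-180)
    print('t',round(o['time'],2),'tcp',np.round(o['tcp_pos'],4),'yaw',c.round(2),'w',round(float(o['width']),4),'F',np.round(o['force'],1),'grip',round(float(o['grip_force']),1),'-> shift',d.round(4),'turn',t.round(3))
E
python3 -c "
from h import *
go(.602,-.08,.2)"
```

```text
t 0.82 tcp [0.3533 0.3166 0.2077] yaw 106.16 w 0.0849 F [ 1.5  0.9 -0.7] grip 0.0 -> shift [-0.4502  0.1285  0.0076] turn 0.282
```

Emit:
drive_tool:
  series:
    - [[-0.45,0.128,0,0.282,0.085],[-0.45,0.128,0,0.282,0.085],[-0.45,0.128,0,0.282,0.085],[-0.45,0.128,0,0.282,0.085],[-0.45,0.128,0,0.282,0.085],[-0.45,0.128,0,0.282,0.085],[-0.45,0.128,0,0.282,0.085],[-0.45,0.128,0,0.282,0.085]]

```text
time: 1.48
tcp_pos: [0.5319, 0.0352, 0.2078]
ee_rot: [[-0.006, 1.0, 0.0], [1.0, 0.006, 0.0], [0.0, 0.0, -1.0]]
force: [0.5, 0.6, 0.7]
width: 0.085
grip_force: 0.0
```

```bash
python3 -c "
from h import *
go(.602,-.08,.2)"
```

```text
t 1.48 tcp [0.5319 0.0352 0.2078] yaw 90.36 w 0.085 F [0.5 0.6 0.7] grip 0.0 -> shift [-0.1156  0.0694  0.0078] turn 0.006
```

Emit:
drive_tool:
  series:
    - [[-0.105,0.06,0,0.006,0.07],[-0.105,0.06,0,0.006,0.07],[-0.105,0.06,0,0.006,0.07],[-0.105,0.06,0,0.006,0.07],[-0.105,0.06,0,0.006,0.07],[-0.105,0.06,0,0.006,0.07]]

```text
time: 1.98
tcp_pos: [0.5916, -0.0672, 0.2073]
ee_rot: [[0.0, 1.0, -0.001], [1.0, -0.0, 0.0], [0.0, -0.001, -1.0]]
force: [-0.8, 0.9, -0.5]
width: 0.0696
grip_force: 0.0
```

```bash
python3 -c "
from h import *
go(.602,-.08,.2);snap('wrist','w1')"
```

```text
t 1.98 tcp [ 0.5916 -0.0672  0.2073] yaw 90.0 w 0.0696 F [-0.8  0.9 -0.5] grip 0.0 -> shift [-0.0128  0.0104  0.0073] turn -0.0
```

View pics/w1.png

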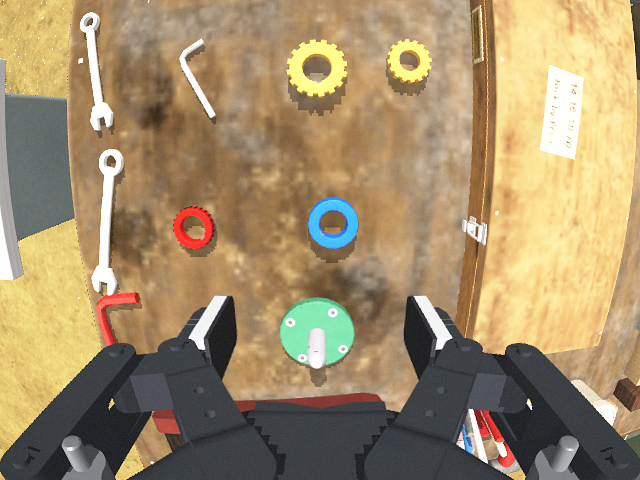

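The wrist view shows blue at (333,221), red at (193,227), the flange centre at (317,331), the post tip near (316,362) and the big cutter at (317,67).

Run:
```python
from h import *
for n,u,v,z in [('Big',317,67,.014),('blue',333,221,.018),('red',193.5,226,.012),('flange',317,331,.012),('posttop',316,362,.068)]:
    print(n,pix2w('wrist','w1',u,v,z).round(4))
p=np.load('pics/w1.npz')['p']
a=cv2.resize(p[180:270,285:375],None,fx=4,fy=4,interpolation=2); b=cv2.resize(p[285:385,270:370],(360,360),interpolation=2)
cv2.imwrite('pics/c2.png',np.hstack([a,b]))
```

```text
Big [0.5889 0.0763 0.014 ]
blue [ 0.6047 -0.074   0.018 ]
red [ 0.4607 -0.0799  0.012 ]
flange [ 0.5889 -0.1991  0.012 ]
posttop [ 0.5883 -0.2029  0.068 ]
```

View pics/c2.png

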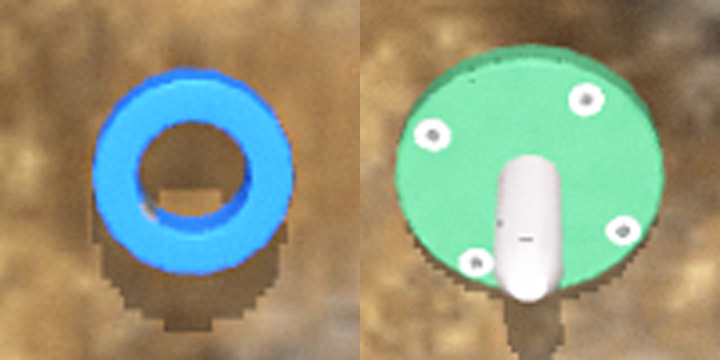

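Emit:
drive_tool:
  series:
    - [[-0.01,0.012,0.04,0,0.07],[-0.01,0.012,0.08,0,0.07],[-0.01,0.012,0.12,0,0.07],[-0.01,0.012,0.16,0,0.07],[-0.01,0.012,0.16,0,0.07]]

```text
time: 2.45
tcp_pos: [0.5996, -0.0753, 0.0413]
ee_rot: [[-0.002, 1.0, -0.01], [1.0, 0.002, 0.001], [0.001, -0.009, -1.0]]
force: [-1.8, -0.2, -0.3]
width: 0.0702
grip_force: 0.0
```

```bash
python3 -c "
from h import *
go(.6035,-.078,.002)"
```

```text
t 2.45 tcp [ 0.5996 -0.0753  0.0413] yaw 90.12 w 0.0702 F [-1.8 -0.2 -0.3] grip 0.0 -> shift [-0.0027  0.0042  0.0392] turn 0.002
```

Emit:
drive_tool:
  series:
    - [[0,0,0,0,0.07],[0,0,0,0,0.07],[0,0,0,0,0.07]]

```text
time: 2.7
tcp_pos: [0.6054, -0.0774, 0.0507]
ee_rot: [[-0.001, 1.0, 0.004], [1.0, 0.001, 0.0], [0.0, 0.004, -1.0]]
force: [-0.1, -0.3, -0.9]
width: 0.0701
grip_force: 0.0
```

```bash
python3 -c "
from h import *
go(.6035,-.078,.002)"
```

```text
t 2.7 tcp [ 0.6054 -0.0774  0.0507] yaw 90.03 w 0.0701 F [-0.1 -0.3 -0.9] grip 0.0 -> shift [-0.0006 -0.0021  0.0486] turn 0.001
```

Emit:
drive_tool:
  series:
    - [[0,0,0.01,0,0.07],[0,0,0.02,0,0.07],[0,0,0.028,0,0.07],[0,0,0.035,0,0.07],[0,0,0.04,0,0.07],[0,0,0.042,0,0.07],[0,0,0.042,0,0.07],[0,0,0.042,0,0.07]]

```text
time: 3.37
tcp_pos: [0.6039, -0.0777, 0.0058]
ee_rot: [[0.0, 1.0, 0.0], [1.0, -0.0, -0.0], [-0.0, 0.0, -1.0]]
force: [0.4, -0.5, -0.0]
width: 0.0698
grip_force: 0.0
```

```bash
python3 -c "
from h import *
go(.6035,-.078,.002)"
```

```text
t 3.37 tcp [ 0.6039 -0.0777  0.0058] yaw 89.99 w 0.0698 F [ 0.4 -0.5 -0. ] grip 0.0 -> shift [-0.0003 -0.0004  0.0038] turn -0.0
```

Emit:
drive_tool:
  series:
    - [[0,0,0.003,0,0.07],[0,0,0.003,0,0.04],[0,0,0.003,0,0.04],[0,0,0.003,0,0.04],[0,0,0.003,0,0.04],[0,0,0.003,0,0.04],[0,0,0.003,0,0.04],[0,0,0.003,0,0.04]]
  force: 50

```text
time: 4.03
tcp_pos: [0.6039, -0.0776, 0.0028]
ee_rot: [[0.0, 1.0, 0.0], [1.0, -0.0, -0.0], [-0.0, 0.0, -1.0]]
force: [0.7, -0.3, -0.2]
width: 0.0399
grip_force: 0.0
```

Emit:
drive_tool:
  series:
    - [[0,0,-0.015,0,0.04],[0,0,-0.035,0,0.04],[0,0,-0.06,0,0.04],[0,0,-0.085,0,0.04],[0,0,-0.1,0,0.04],[0,0,-0.11,0,0.04],[0,0,-0.11,0,0.04],[0,0,-0.11,0,0.04]]

```text
time: 4.7
tcp_pos: [0.6039, -0.0774, 0.113]
ee_rot: [[-0.0, 1.0, 0.0], [1.0, 0.0, 0.0], [0.0, 0.0, -1.0]]
force: [-0.7, 0.3, -0.9]
width: 0.04
grip_force: 0.0
```

```bash
python3 -c "
from h import *
go(.587,-.16,.11);snap('wrist','w2')"
```

```text
t 4.7 tcp [ 0.6039 -0.0774  0.113 ] yaw 90.01 w 0.04 F [-0.7  0.3 -0.9] grip 0.0 -> shift [-0.0825 -0.0169  0.003 ] turn 0.0
```

View pics/w2.png

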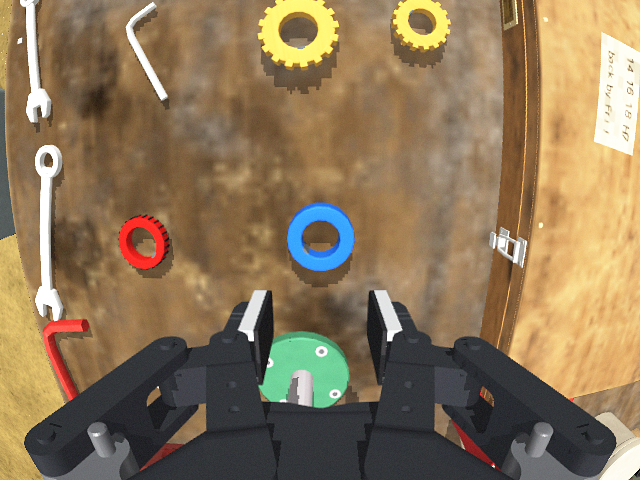

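The grasp missed, and blue still lies at (321,237). I'll work out the camera-to-tool relation again.

Run:
```python
from h import *
s=np.load('pics/w2.npz'); d=s['d']
print(pix2w('wrist','w2',321,237,.018),pix2w('wrist','w2',321,212),pix2w('wrist','w2',321,262),pix2w('wrist','w2',280,237))
print('tip L',pix2w('wrist','w2',263,293),'tip R',pix2w('wrist','w2',379,293), pix2w('wrist','w2',262,340), s['t'])
m=bot.camera_model('wrist');T=np.array(m['tool_from_camera'])
q=np.linalg.inv(T)@[0,0,0,1]; r=np.arctan2(np.hypot(q[0],q[1]),q[2]); f=240/np.tan(np.radians(m['vertical_fov'])/2)
print('tcp px',m['cx']+f*r*q[0]/np.hypot(q[0],q[1]),m['cy']+f*r*q[1]/np.hypot(q[0],q[1]),q)
print(pix2w('top','top0',381,213,.018), pix2w('scene','scene0',329,217,.018), pix2w('scene','scene0',329,217))
```

```text
[ 0.60512604 -0.07552303  0.018     ] [ 0.60508612 -0.05718384  0.01720157] [ 0.6051767  -0.09491078  0.01733362] [ 0.57308338 -0.08067014 -0.00141416]
tip L [ 0.58138523 -0.06565428  0.14326485] tip R [ 0.62767426 -0.0651021   0.14443916] [ 0.58406147 -0.0728916   0.16792633] [ 0.60386128 -0.07744941  0.1129713 ]
tcp px 319.13681489291747 290.8657761830561 [-3.52670842e-04  2.28585578e-02  1.79242762e-01  1.00000000e+00]
[ 0.60245806 -0.08017449  0.018     ] [ 0.60254274 -0.07414149  0.018     ] [ 0.6108645  -0.09219365  0.0044399 ]
```

Run:
```python
from h import *
s=np.load('pics/w2.npz'); 
for f,us in(('w2',(250,258,266,275,380,390)),('w1',(215,225,232,412,420))):
  t=np.load(f'pics/{f}.npz')['t']
  for u in us: print(f,u,[(v,*((pix2w('wrist',f,u,v)-t)*1000).round(0)[1:]) for v in range(288,345,6)])
p=s['p']; cv2.imwrite('pics/c3.png',cv2.resize(p[270:410,220:420],(800,560),interpolation=2))
```

```text
w2 250 [(288, np.float64(-46.0), np.float64(-113.0)), (294, np.float64(-52.0), np.float64(-115.0)), (300, np.float64(-58.0), np.float64(-115.0)), (306, np.float64(13.0), np.float64(44.0)), (312, np.float64(12.0), np.float64(49.0)), (318, np.float64(12.0), np.float64(53.0)), (324, np.float64(13.0), np.float64(59.0)), (330, np.float64(13.0), np.float64(63.0)), (336, np.float64(11.0), np.float64(64.0)), (342, np.float64(8.0), np.float64(62.0))]
w2 258 [(288, np.float64(-46.0), np.float64(-114.0)), (294, np.float64(13.0), np.float64(33.0)), (300, np.float64(13.0), np.float64(39.0)), (306, np.float64(13.0), np.float64(45.0)), (312, np.float64(12.0), np.float64(49.0)), (318, np.float64(13.0), np.float64(54.0)), (324, np.float64(13.0), np.float64(58.0)), (330, np.float64(13.0), np.float64(62.0)), (336, np.float64(10.0), np.float64(62.0)), (342, np.float64(8.0), np.float64(62.0))]
w2 266 [(288, np.float64(-46.0), np.float64(-114.0)), (294, np.float64(13.0), np.float64(33.0)), (300, np.float64(12.0), np.float64(38.0)), (306, np.float64(12.0), np.float64(43.0)), (312, np.float64(10.0), np.floa
[... 3076 characters left out ...]
0.0)), (312, np.float64(9.0), np.float64(42.0)), (318, np.float64(7.0), np.float64(43.0)), (324, np.float64(4.0), np.float64(43.0)), (330, np.float64(2.0), np.float64(45.0)), (336, np.float64(1.0), np.float64(47.0)), (342, np.float64(-1.0), np.float64(48.0))]
w1 420 [(288, np.float64(-87.0), np.float64(-209.0)), (294, np.float64(-94.0), np.float64(-208.0)), (300, np.float64(13.0), np.float64(40.0)), (306, np.float64(12.0), np.float64(45.0)), (312, np.float64(13.0), np.float64(50.0)), (318, np.float64(12.0), np.float64(53.0)), (324, np.float64(10.0), np.float64(53.0)), (330, np.float64(8.0), np.float64(54.0)), (336, np.float64(6.0), np.float64(56.0)), (342, np.float64(3.0), np.float64(56.0))]
```

View pics/c3.png

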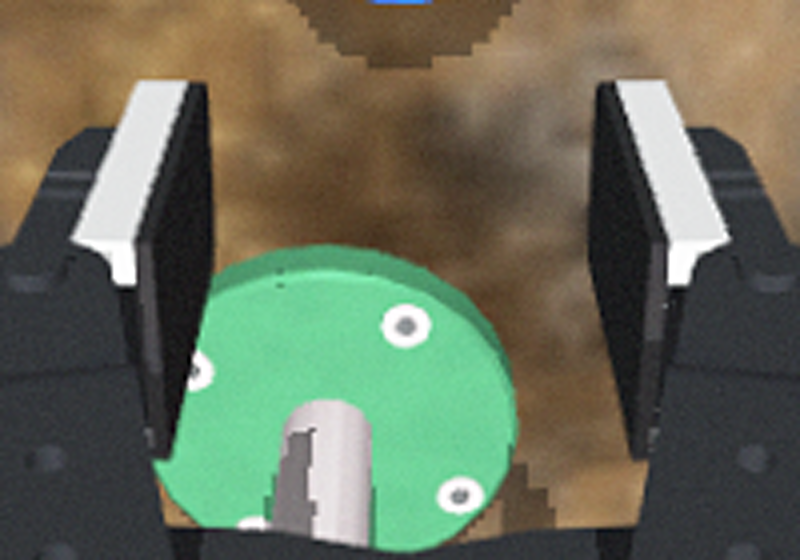

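The pads' ends sit about 28 mm behind the reported TCP at this opening, so the fingers closed above the ring. I'll go deeper this time with force checks.

Emit:
drive_tool:
  series:
    - [[0.001,0,0.02,0,0.068],[0.001,0,0.045,0,0.068],[0.001,0,0.07,0,0.068],[0.001,0,0.09,0,0.068],[0.001,0,0.105,0,0.068],[0.001,0,0.115,0,0.068],[0.001,0,0.115,0,0.068],[0.001,0,0.115,0,0.068]]

```text
time: 5.42
tcp_pos: [0.6038, -0.0769, -0.0023]
ee_rot: [[0.0, 1.0, -0.0], [1.0, -0.0, -0.0], [-0.0, -0.0, -1.0]]
force: [0.2, 0.6, 1.1]
width: 0.0682
grip_force: 0.0
```

Emit:
drive_tool:
  series:
    - [[0,0,0.004,0,0.068],[0,0,0.008,0,0.068],[0,0,0.012,0,0.068],[0,0,0.015,0,0.068],[0,0,0.018,0,0.068],[0,0,0.018,0,0.068]]

```text
time: 5.92
tcp_pos: [0.6036, -0.0766, -0.0208]
ee_rot: [[-0.0, 1.0, -0.001], [1.0, 0.0, -0.0], [-0.0, -0.001, -1.0]]
force: [1.0, 0.0, -0.0]
width: 0.0678
grip_force: 0.0
```

```bash
python3 -c "
from h import *
go(.604,-.0765,-.025)"
```

```text
t 5.92 tcp [ 0.6036 -0.0766 -0.0208] yaw 90.0 w 0.0678 F [ 1.  0. -0.] grip 0.0 -> shift [0.0001 0.0004 0.0042] turn 0.0
```

Emit:
drive_tool:
  series:
    - [[0,0,0.003,0,0.068],[0,0,0.004,0,0.068],[0,0,0.004,0,0.035],[0,0,0.004,0,0.035],[0,0,0.004,0,0.035],[0,0,0.004,0,0.035],[0,0,0.004,0,0.035],[0,0,0.004,0,0.035]]
  force: 50

```text
time: 6.58
tcp_pos: [0.6039, -0.0767, -0.0239]
ee_rot: [[-0.0, 1.0, 0.0], [1.0, 0.0, -0.0], [-0.0, 0.0, -1.0]]
force: [-2.1, 0.1, 5.4]
width: 0.048
grip_force: 51.6
```

Emit:
drive_tool:
  series:
    - [[0,0,-0.015,0,0.035],[0,0,-0.035,0,0.035],[0,0,-0.06,0,0.035],[0,0,-0.085,0,0.035],[0,0,-0.105,0,0.035],[0,0,-0.12,0,0.035],[0,0,-0.12,0,0.035],[0,0,-0.12,0,0.035]]

```text
time: 7.25
tcp_pos: [0.6042, -0.0765, 0.0969]
ee_rot: [[-0.0, 1.0, 0.002], [1.0, 0.0, 0.0], [0.0, 0.002, -1.0]]
force: [-0.1, 0.9, -3.2]
width: 0.0481
grip_force: 52.5
```

```bash
python3 -c "
from h import *
go(.587,-.2035,.096);snap('wrist','w3')"
```

```text
t 7.25 tcp [ 0.6042 -0.0765  0.0969] yaw 90.0 w 0.0481 F [-0.1  0.9 -3.2] grip 52.5 -> shift [-0.127  -0.0172  0.0009] turn 0.0
```

View pics/w3.png

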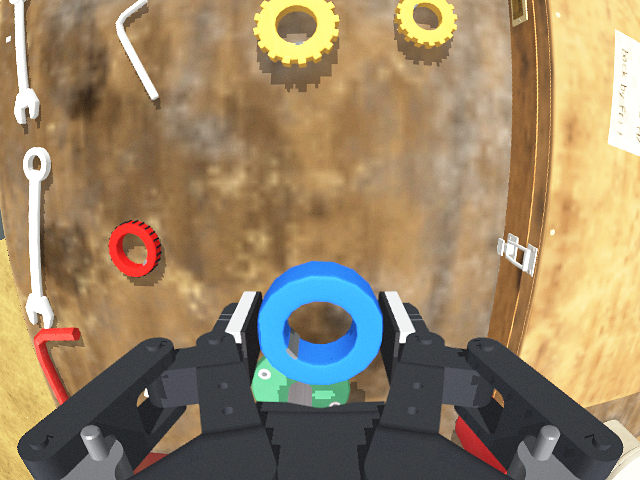

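Blue is held: its top face is centred near (320.5,327), and red is at (134,249).

Run:
```python
from h import *
s=np.load('pics/w3.npz');p=s['p'];t=s['t']
for u,v in((320,350),(262,322),(378,322),(320,376)): print(u,v,(pix2w('wrist','w3',u,v)-t).round(4))
for v in (322,325,328): print(v,(pix2w('wrist','w3',320.5,v,.139)-t).round(4))
# top-face points by depth: fit circle
h=cv2.cvtColor(p,cv2.COLOR_BGR2HSV); P=[]
for v in range(255,390):
  for u in range(250,390):
    if 95<h[v,u,0]<125 and h[v,u,1]>120: P.append(pix2w('wrist','w3',u,v)-t)
P=np.array(P); zt=np.percentile(P[:,2],80); Q=P[abs(P[:,2]-zt)<.002]; print('ztop',zt,'range',Q.min(0).round(4),Q.max(0).round(4),'mid',((Q.min(0)+Q.max(0))/2).round(4))
```

```text
320 350 [ 0.0004 -0.0145  0.0307]
262 322 [-0.0216  0.005   0.0422]
378 322 [0.0224 0.0045 0.0413]
320 376 [ 0.0003 -0.0207  0.0412]
322 [0.0005 0.0052 0.0421]
325 [0.0005 0.0039 0.0421]
328 [0.0005 0.0026 0.0421]Traceback (most recent call last):
  File "<stdin>", line 9, in <module>
  File "h.py", line 6, in pix2w
    m=bot.camera_model(n); s=np.load(f'pics/{f}.npz'); fl=240/np.tan(np.radians(m['vertical_fov'])/2)
ValueError: time passes only in moves, steps and waits
```

Emit:
drive_tool:
  series:
    - [[-0.03,-0.004,0,0,0.035],[-0.06,-0.009,0,0,0.035],[-0.085,-0.013,0,0,0.035],[-0.105,-0.016,0,0,0.035],[-0.12,-0.017,0,0,0.035],[-0.127,-0.017,0,0,0.035],[-0.127,-0.017,0,0,0.035],[-0.127,-0.017,0,0,0.035]]

```text
time: 7.97
tcp_pos: [0.5867, -0.2029, 0.0951]
ee_rot: [[-0.0, 1.0, -0.001], [1.0, 0.0, 0.0], [0.0, -0.001, -1.0]]
force: [-0.7, 0.8, -2.4]
width: 0.048
grip_force: 52.4
```

Run:
```python
from h import *
go(.587,-.2035,.06); snap('wrist','w4'); snap('scene','s4'); p=np.load('pics/w4.npz')['p']; q=np.load('pics/s4.npz')['p']
cv2.imwrite('pics/c4.png',np.hstack([cv2.resize(p[220:420,220:420],(400,400),interpolation=2),cv2.resize(q[120:240,300:420],(400,400),interpolation=2)]))
```

```text
t 7.97 tcp [ 0.5867 -0.2029  0.0951] yaw 90.01 w 0.048 F [-0.7  0.8 -2.4] grip 52.4 -> shift [-0.0007  0.0003  0.0351] turn 0.0
```

View pics/c4.png

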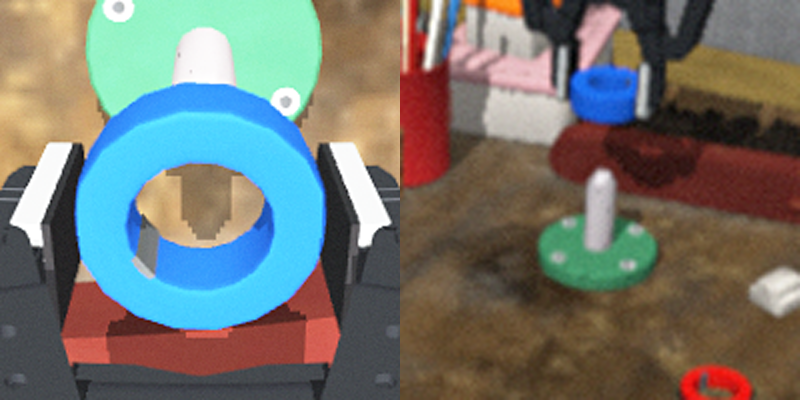

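Emit:
drive_tool:
  series:
    - [[-0.003,0.0015,0.01,0,0.035],[-0.003,0.0015,0.025,0,0.035],[-0.003,0.0015,0.038,0,0.035],[-0.003,0.0015,0.05,0,0.035],[-0.003,0.0015,0.06,0,0.035],[-0.003,0.0015,0.065,0,0.035],[-0.003,0.0015,0.065,0,0.035],[-0.003,0.0015,0.065,0,0.035]]

```text
time: 8.73
tcp_pos: [0.5884, -0.2067, 0.0307]
ee_rot: [[0.0, 1.0, -0.0], [1.0, -0.0, -0.0], [-0.0, -0.0, -1.0]]
force: [-0.2, -0.6, -1.2]
width: 0.0479
grip_force: 52.4
```

Run:
```python
from h import *
go(.588,-.206,-.011); snap('wrist','w5'); p=np.load('pics/w5.npz')['p']
cv2.imwrite('pics/c5.png',cv2.resize(p[220:420,220:420],(500,500),interpolation=2))
```

```text
t 8.73 tcp [ 0.5884 -0.2067  0.0307] yaw 89.99 w 0.0479 F [-0.2 -0.6 -1.2] grip 52.4 -> shift [ 0.0008 -0.0004  0.0417] turn -0.0
```

View pics/c5.png

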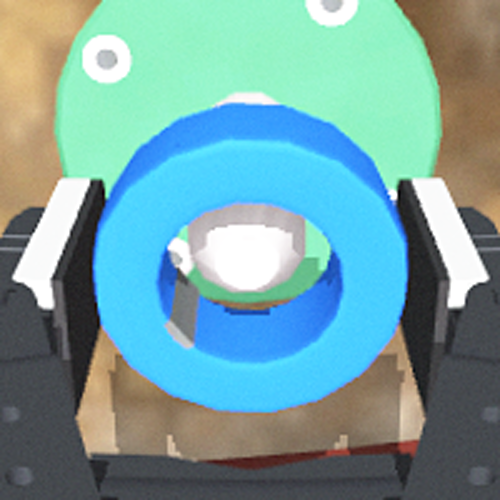

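The post is inside the bore and the ring sits about 2.5 mm too far towards −y. I'll correct that while lowering.

Emit:
drive_tool:
  series:
    - [[0.0025,-0.0005,0.004,0,0.035],[0.0025,-0.0005,0.012,0,0.035],[0.0025,-0.0005,0.02,0,0.035],[0.0025,-0.0005,0.028,0,0.035],[0.0025,-0.0005,0.034,0,0.035],[0.0025,-0.0005,0.038,0,0.035],[0.0025,-0.0005,0.041,0,0.035],[0.0025,-0.0005,0.041,0,0.035]]

```text
time: 9.45
tcp_pos: [0.5875, -0.2041, -0.011]
ee_rot: [[0.0, 1.0, -0.001], [1.0, -0.0, 0.0], [0.0, -0.001, -1.0]]
force: [-0.5, -0.2, -0.9]
width: 0.0485
grip_force: 52.4
```

Run:
```python
from h import *
go(.588,-.2042,-.0115)
```

```text
t 9.45 tcp [ 0.5875 -0.2041 -0.011 ] yaw 90.0 w 0.0485 F [-0.5 -0.2 -0.9] grip 52.4 -> shift [-0.0001  0.0005  0.0005] turn -0.0
```

Open and retreat upwards.

Emit:
drive_tool:
  series:
    - [[0,0,0.001,0,0.066],[0,0,0.001,0,0.066],[0,0,0.001,0,0.066],[0,0,0.001,0,0.066],[0,0,-0.02,0,0.066],[0,0,-0.05,0,0.066],[0,0,-0.085,0,0.066],[0,0,-0.125,0,0.066]]

```text
time: 10.12
tcp_pos: [0.587, -0.204, 0.1154]
ee_rot: [[0.0, 1.0, -0.002], [1.0, -0.0, 0.0], [0.0, -0.002, -1.0]]
force: [0.7, 0.0, 0.1]
width: 0.0661
grip_force: 0.0
```

Run:
```python
from h import *
go(.588,.074,.15)
```

```text
t 10.12 tcp [ 0.587  -0.204   0.1154] yaw 89.99 w 0.0661 F [0.7 0.  0.1] grip 0.0 -> shift [ 0.278   0.0009 -0.0345] turn -0.0
```

Emit:
drive_tool:
  series:
    - [[0.035,0.001,0,0,0.075],[0.075,0.002,0,0,0.075],[0.115,0.002,0,0,0.075],[0.155,0.002,0,0,0.075],[0.195,0.002,0,0,0.075],[0.23,0.002,0,0,0.075],[0.26,0.002,0,0,0.075],[0.279,0.002,0,0,0.075]]

```text
time: 10.78
tcp_pos: [0.5896, 0.079, 0.1149]
ee_rot: [[-0.003, 1.0, 0.0], [1.0, 0.003, 0.001], [0.001, 0.0, -1.0]]
force: [-0.5, 0.4, -1.4]
width: 0.075
grip_force: 0.0
```

Emit:
drive_tool:
  series:
    - [[0,0,0,0,0.075],[0,0,0,0,0.075],[0,0,0,0,0.075]]

```text
time: 11.03
tcp_pos: [0.5899, 0.0739, 0.1149]
ee_rot: [[0.001, 1.0, 0.0], [1.0, -0.001, -0.0], [-0.0, 0.0, -1.0]]
force: [-0.4, -1.0, 0.4]
width: 0.0747
grip_force: 0.0
```

Run:
```python
from h import *
go(.5896,.076,-.0235); snap('wrist','w6'); s=np.load('pics/w6.npz')
h=cv2.cvtColor(s['p'],cv2.COLOR_BGR2HSV); m=cv2.inRange(h,np.array((20,110,110)),np.array((35,255,255))); m[330:]=0
n,l,st,c=cv2.connectedComponentsWithStats(m)
for i in range(1,n):
    if st[i][4]>300: print(st[i],c[i].round(1),pix2w('wrist','w6',st[i][0]+st[i][2]/2,st[i][1]+st[i][3]/2,.012).round(4))
```

```text
t 11.03 tcp [0.5899 0.0739 0.1149] yaw 89.95 w 0.0747 F [-0.4 -1.   0.4] grip 0.0 -> shift [ 0.0022 -0.0003  0.1384] turn -0.001
[   0    0   22  178 2871] [ 7.9 84.9] [0.3042 0.2173 0.012 ]
[ 530  145  110  185 4154] [584.9 223.8] [0.8313 0.0744 0.012 ]
[ 408  189   55   58 1785] [434.9 218. ] [0.6787 0.0889 0.012 ]
[ 279  194   78   77 3320] [317.6 232.1] [0.5889 0.0771 0.012 ]
[617 268  23  62 375] [631.4 295.1] [0.9186 0.0074 0.012 ]
```

Emit:
drive_tool:
  series:
    - [[0.001,-0.0005,0.02,0,0.075],[0.001,-0.0005,0.045,0,0.075],[0.001,-0.0005,0.07,0,0.075],[0.001,-0.0005,0.09,0,0.075],[0.001,-0.0005,0.105,0,0.075],[0.001,-0.0005,0.115,0,0.075],[0.001,-0.0005,0.12,0,0.075],[0.001,-0.0005,0.12,0,0.075]]

```text
time: 11.75
tcp_pos: [0.5891, 0.075, -0.0058]
ee_rot: [[0.001, 1.0, -0.001], [1.0, -0.001, -0.001], [-0.001, -0.001, -1.0]]
force: [-0.5, 0.3, 0.3]
width: 0.075
grip_force: 0.0
```

Emit:
drive_tool:
  series:
    - [[0,0,0.005,0,0.075],[0,0,0.01,0,0.075],[0,0,0.014,0,0.075],[0,0,0.017,0,0.075],[0,0,0.019,0,0.075],[0,0,0.019,0,0.075],[0,0,0.019,0,0.075]]

```text
time: 12.33
tcp_pos: [0.5894, 0.0759, -0.0243]
ee_rot: [[-0.0, 1.0, 0.0], [1.0, 0.0, -0.0], [-0.0, 0.0, -1.0]]
force: [-0.2, -1.2, 0.0]
width: 0.0751
grip_force: 0.0
```

Emit:
drive_tool:
  series:
    - [[0,0,0,0,0.04],[0,0,0,0,0.04],[0,0,0,0,0.04],[0,0,0,0,0.04],[0,0,0,0,0.04],[0,0,0,0,0.04]]
  force: 50

```text
time: 12.83
tcp_pos: [0.5895, 0.0759, -0.0236]
ee_rot: [[0.0, 1.0, 0.0], [1.0, -0.0, 0.0], [0.0, 0.0, -1.0]]
force: [-4.3, -0.8, 8.8]
width: 0.056
grip_force: 51.3
```

Emit:
drive_tool:
  series:
    - [[0,0,-0.015,0,0.04],[0,0,-0.035,0,0.04],[0,0,-0.06,0,0.04],[0,0,-0.085,0,0.04],[0,0,-0.105,0,0.04],[-0.01,0,-0.12,0,0.04],[-0.03,0,-0.12,0,0.04],[-0.06,0,-0.12,0,0.04]]

```text
time: 13.5
tcp_pos: [0.5899, 0.0179, 0.0976]
ee_rot: [[-0.004, 1.0, 0.002], [1.0, 0.004, 0.001], [0.001, 0.002, -1.0]]
force: [0.1, 0.2, -2.2]
width: 0.0555
grip_force: 54.6
```

Emit:
drive_tool:
  series:
    - [[-0.035,0,0,0,0.04],[-0.07,0,0,0,0.04],[-0.105,0,0,0,0.04],[-0.14,0,0,0,0.04],[-0.17,0,0,0,0.04],[-0.195,0,0,0,0.04],[-0.212,0,0,0,0.04],[-0.22,0,0,0,0.04]]

```text
time: 14.17
tcp_pos: [0.5887, -0.2072, 0.0968]
ee_rot: [[0.003, 1.0, 0.0], [1.0, -0.003, -0.001], [-0.001, 0.0, -1.0]]
force: [-0.3, -0.0, -1.7]
width: 0.0557
grip_force: 54.6
```

Emit:
drive_tool:
  series:
    - [[0,0,0,0,0.04],[0,0,0,0,0.04],[0,0,0,0,0.04]]

```text
time: 14.42
tcp_pos: [0.5897, -0.2023, 0.0959]
ee_rot: [[-0.002, 1.0, 0.0], [1.0, 0.002, 0.001], [0.001, 0.0, -1.0]]
force: [0.4, 0.4, -0.9]
width: 0.0559
grip_force: 54.6
```

Run:
```python
from h import *
go(.588,-.2042,.05)
```

```text
t 14.42 tcp [ 0.5897 -0.2023  0.0959] yaw 90.1 w 0.0559 F [ 0.4  0.4 -0.9] grip 54.6 -> shift [-0.0019 -0.0017  0.0459] turn 0.002
```

Emit:
drive_tool:
  series:
    - [[-0.001,-0.0015,0.01,0,0.04],[-0.001,-0.0015,0.02,0,0.04],[-0.001,-0.0015,0.032,0,0.04],[-0.001,-0.0015,0.044,0,0.04],[-0.001,-0.0015,0.054,0,0.04],[-0.001,-0.0015,0.06,0,0.04],[-0.001,-0.0015,0.06,0,0.04],[-0.001,-0.0015,0.06,0,0.04]]

```text
time: 15.08
tcp_pos: [0.5877, -0.2052, 0.0354]
ee_rot: [[0.0, 1.0, -0.001], [1.0, -0.0, -0.0], [-0.0, -0.001, -1.0]]
force: [0.8, -0.8, -1.5]
width: 0.0558
grip_force: 54.6
```

Run:
```python
from h import *
go(.588,-.2042,.0065); snap('wrist','w7'); p=np.load('pics/w7.npz')['p']
cv2.imwrite('pics/c7.png',cv2.resize(p[220:420,220:420],(500,500),interpolation=2))
```

```text
t 15.08 tcp [ 0.5877 -0.2052  0.0354] yaw 89.99 w 0.0558 F [ 0.8 -0.8 -1.5] grip 54.6 -> shift [0.001  0.0003 0.0289] turn -0.0
```

View pics/c7.png

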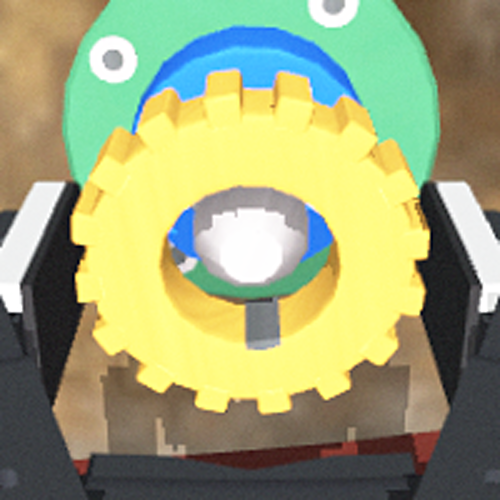

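The post is well inside the bore and blue lies flat on the flange. Lowering.

Emit:
drive_tool:
  series:
    - [[0.001,0,0.005,0,0.04],[0.001,0,0.011,0,0.04],[0.001,0,0.017,0,0.04],[0.001,0,0.022,0,0.04],[0.001,0,0.026,0,0.04],[0.001,0,0.029,0,0.04],[0.001,0,0.029,0,0.04],[0.001,0,0.029,0,0.04]]

```text
time: 15.8
tcp_pos: [0.5879, -0.2042, 0.0066]
ee_rot: [[0.0, 1.0, -0.0], [1.0, -0.0, -0.0], [-0.0, -0.0, -1.0]]
force: [0.0, 0.3, -1.9]
width: 0.0561
grip_force: 54.6
```

Emit:
drive_tool:
  series:
    - [[0,0,0,0,0.075],[0,0,0,0,0.075],[0,0,0,0,0.075],[0,0,0,0,0.075],[0,0,-0.02,0,0.075],[0,0,-0.05,0,0.075],[0,0,-0.085,0,0.075],[0,0,-0.12,0,0.075]]

```text
time: 16.47
tcp_pos: [0.5873, -0.2041, 0.1279]
ee_rot: [[0.0, 1.0, -0.001], [1.0, -0.0, -0.0], [-0.0, -0.001, -1.0]]
force: [0.8, 0.4, 0.7]
width: 0.0751
grip_force: 0.0
```

Run:
```python
from h import *
go(.4665,.208,.115)
```

```text
t 16.47 tcp [ 0.5873 -0.2041  0.1279] yaw 89.98 w 0.0751 F [0.8 0.4 0.7] grip 0.0 -> shift [ 0.4121 -0.1209  0.013 ] turn -0.0
```

Emit:
drive_tool:
  series:
    - [[0.03,-0.009,0,0,0.065],[0.068,-0.02,0,0,0.065],[0.106,-0.031,0,0,0.065],[0.144,-0.042,0,0,0.065],[0.182,-0.053,0,0,0.065],[0.22,-0.064,0,0,0.065],[0.258,-0.075,0,0,0.065],[0.29,-0.085,0,0,0.065]]

```text
time: 17.13
tcp_pos: [0.5019, 0.0885, 0.1269]
ee_rot: [[-0.001, 1.0, 0.0], [1.0, 0.001, 0.001], [0.001, 0.0, -1.0]]
force: [0.9, 0.4, -0.2]
width: 0.0651
grip_force: 0.0
```

Emit:
drive_tool:
  series:
    - [[0.035,-0.01,0,0,0.065],[0.065,-0.02,0,0,0.065],[0.09,-0.028,0,0,0.065],[0.108,-0.033,0,0,0.065],[0.12,-0.036,0,0,0.065],[0.12,-0.036,0,0,0.065],[0.12,-0.036,0,0,0.065],[0.12,-0.036,0,0,0.065]]

```text
time: 17.8
tcp_pos: [0.4673, 0.2047, 0.1268]
ee_rot: [[0.001, 1.0, 0.0], [1.0, -0.001, -0.0], [-0.0, 0.0, -1.0]]
force: [0.1, 0.2, 0.5]
width: 0.0651
grip_force: 0.0
```

Run:
```python
from h import *
go(.4665,.208,-.025); p,d=snap('wrist','w8')
h=cv2.cvtColor(p,cv2.COLOR_BGR2HSV); m=cv2.inRange(h,np.array((0,0,185)),np.array((180,50,255))); m[290:]=0
n,l,st,c=cv2.connectedComponentsWithStats(m)
for i in range(1,n):
    if st[i][4]>300: print(st[i],c[i].round(1),pix2w('wrist','w8',st[i][0]+st[i][2]/2,st[i][1]+st[i][3]/2,.010).round(4))
```

```text
t 17.8 tcp [0.4673 0.2047 0.1268] yaw 89.92 w 0.0651 F [0.1 0.2 0.5] grip 0.0 -> shift [ 0.0034 -0.0008  0.1518] turn -0.001
[ 132    0   38   49 1455] [148.8  20.3] [0.3308 0.3801 0.01  ]
[338   0  36  33 456] [346.4  17.3] [0.4952 0.3746 0.01  ]
[ 509    0  108   76 1291] [574.   42.2] [0.6818 0.3835 0.01  ]
[427   2  37  43 536] [443.   24.1] [0.5664 0.375  0.01  ]
[ 297   82   61   59 1784] [326.8 111. ] [0.4734 0.2981 0.01  ]
[ 410   89   55   57 1535] [436.3 117. ] [0.5587 0.2968 0.01  ]
[ 162   93   24  136 2122] [172.6 160.6] [0.3517 0.2637 0.01  ]
[493 192  36  41 781] [510.7 210.6] [0.6302 0.2229 0.01  ]
[ 288  197   59   59 1842] [316.9 226.1] [0.4659 0.2093 0.01  ]
[  0 263  40  27 856] [ 15.7 275.8] [0.1495 0.1592 0.01  ]
[151 266  27  24 406] [164.2 278.3] [0.333  0.1644 0.01  ]
```

View pics/w8.png

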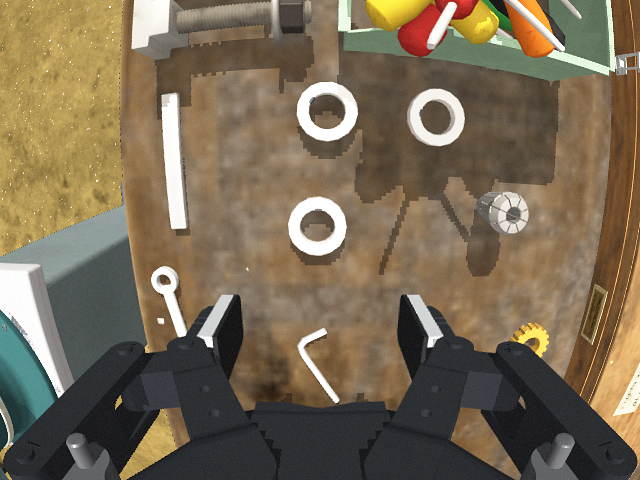

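The short spacer is the white ring at (317,226). The other two whites, at (327,111) and (437,117), lie farther left.

Emit:
drive_tool:
  series:
    - [[0.003,-0.001,0.02,0,0.065],[0.003,-0.001,0.05,0,0.065],[0.003,-0.001,0.08,0,0.065],[0.003,-0.001,0.1,0,0.065],[0.003,-0.001,0.118,0,0.065],[0.003,-0.001,0.13,0,0.065],[0.003,-0.001,0.13,0,0.065],[0.003,-0.001,0.13,0,0.065]]

```text
time: 18.52
tcp_pos: [0.4662, 0.2082, -0.0031]
ee_rot: [[0.001, 1.0, -0.0], [1.0, -0.001, -0.001], [-0.001, -0.0, -1.0]]
force: [0.4, 0.6, 0.2]
width: 0.0653
grip_force: 0.0
```

Emit:
drive_tool:
  series:
    - [[0,0,0.005,0,0.065],[0,0,0.01,0,0.065],[0,0,0.014,0,0.065],[0,0,0.018,0,0.065],[0,0,0.02,0,0.065],[0,0,0.02,0,0.065],[0,0,0.02,0,0.065]]

```text
time: 19.1
tcp_pos: [0.4659, 0.2088, -0.0233]
ee_rot: [[0.0, 1.0, -0.0], [1.0, -0.0, -0.0], [-0.0, -0.0, -1.0]]
force: [-0.6, 0.5, 0.8]
width: 0.0649
grip_force: 0.0
```

Emit:
drive_tool:
  series:
    - [[0,0,0,0,0.03],[0,0,0,0,0.03],[0,0,0,0,0.03],[0,0,0,0,0.03],[0,0,0,0,0.03],[0,0,0,0,0.03]]
  force: 50

```text
time: 19.6
tcp_pos: [0.466, 0.2089, -0.0228]
ee_rot: [[0.0, 1.0, 0.0], [1.0, -0.0, 0.0], [0.0, 0.0, -1.0]]
force: [-2.6, -1.3, 10.9]
width: 0.0434
grip_force: 49.3
```

Emit:
drive_tool:
  series:
    - [[0,0,-0.015,0,0.03],[0,0,-0.035,0,0.03],[0,0,-0.06,0,0.03],[0,0,-0.085,0,0.03],[0,0,-0.105,0,0.03],[-0.01,0.003,-0.12,0,0.03],[-0.03,0.009,-0.12,0,0.03],[-0.06,0.018,-0.12,0,0.03]]

```text
time: 20.27
tcp_pos: [0.4839, 0.1507, 0.0977]
ee_rot: [[-0.004, 1.0, 0.001], [1.0, 0.004, 0.002], [0.002, 0.001, -1.0]]
force: [0.4, -0.0, -1.9]
width: 0.0434
grip_force: 51.9
```

Emit:
drive_tool:
  series:
    - [[-0.038,0.011,0,0,0.03],[-0.076,0.023,0,0,0.03],[-0.114,0.034,0,0,0.03],[-0.152,0.045,0,0,0.03],[-0.19,0.056,0,0,0.03],[-0.228,0.068,0,0,0.03],[-0.26,0.077,0,0,0.03],[-0.29,0.086,0,0,0.03]]

```text
time: 20.93
tcp_pos: [0.5699, -0.1435, 0.0968]
ee_rot: [[0.001, 1.0, 0.0], [1.0, -0.001, -0.0], [-0.0, 0.0, -1.0]]
force: [-0.3, -0.5, -1.5]
width: 0.0433
grip_force: 51.9
```

Emit:
drive_tool:
  series:
    - [[-0.025,0.007,0,0,0.03],[-0.045,0.013,0,0,0.03],[-0.058,0.017,0,0,0.03],[-0.063,0.018,0,0,0.03],[-0.063,0.018,0,0,0.03],[-0.063,0.018,0,0,0.03],[-0.063,0.018,0,0,0.03]]

```text
time: 21.52
tcp_pos: [0.5879, -0.2024, 0.0967]
ee_rot: [[-0.002, 1.0, -0.0], [1.0, 0.002, 0.001], [0.001, -0.0, -1.0]]
force: [0.5, -0.1, -1.1]
width: 0.0435
grip_force: 51.9
```

Run:
```python
from h import *
go(.588,-.2034,.05)
```

```text
t 21.52 tcp [ 0.5879 -0.2024  0.0967] yaw 90.09 w 0.0435 F [ 0.5 -0.1 -1.1] grip 51.9 -> shift [-0.001   0.0001  0.0467] turn 0.002
```

Emit:
drive_tool:
  series:
    - [[-0.0005,0,0.01,0,0.03],[-0.0005,0,0.02,0,0.03],[-0.0005,0,0.03,0,0.03],[-0.0005,0,0.04,0,0.03],[-0.0005,0,0.05,0,0.03],[-0.0005,0,0.055,0,0.03],[-0.0005,0,0.055,0,0.03],[-0.0005,0,0.055,0,0.03]]

```text
time: 22.18
tcp_pos: [0.5877, -0.2048, 0.0415]
ee_rot: [[0.0, 1.0, -0.0], [1.0, -0.0, -0.0], [-0.0, -0.0, -1.0]]
force: [0.1, 0.4, -1.1]
width: 0.0435
grip_force: 51.9
```

Run:
```python
from h import *
go(.588,-.2034,.022)
```

```text
t 22.18 tcp [ 0.5877 -0.2048  0.0415] yaw 89.99 w 0.0435 F [ 0.1  0.4 -1.1] grip 51.9 -> shift [0.0014 0.0003 0.0195] turn -0.0
```

Emit:
drive_tool:
  series:
    - [[0.001,0,0.004,0,0.03],[0.001,0,0.008,0,0.03],[0.001,0,0.012,0,0.03],[0.001,0,0.015,0,0.03],[0.001,0,0.018,0,0.03],[0.001,0,0.019,0,0.03],[0.001,0,0.019,0,0.03],[0.001,0,0.019,0,0.03]]

```text
time: 22.85
tcp_pos: [0.5879, -0.2037, 0.0228]
ee_rot: [[0.0, 1.0, 0.0], [1.0, -0.0, -0.0], [-0.0, 0.0, -1.0]]
force: [0.8, 0.2, -1.2]
width: 0.0433
grip_force: 51.9
```

Run:
```python
from h import *
go(.588,-.2034,.0212)
```

```text
t 22.85 tcp [ 0.5879 -0.2037  0.0228] yaw 89.99 w 0.0433 F [ 0.8  0.2 -1.2] grip 51.9 -> shift [0.0003 0.0001 0.0016] turn -0.0
```

Down 1.5 mm more, then release and rise.

Emit:
drive_tool:
  series:
    - [[0,0,0.001,0,0.03],[0,0,0.0015,0,0.03],[0,0,0.0015,0,0.03]]

```text
time: 23.1
tcp_pos: [0.5879, -0.2037, 0.0214]
ee_rot: [[0.0, 1.0, 0.0], [1.0, -0.0, -0.0], [-0.0, 0.0, -1.0]]
force: [-0.2, -0.1, -0.6]
width: 0.0435
grip_force: 52.0
```

Emit:
drive_tool:
  series:
    - [[0,0,0,0,0.065],[0,0,0,0,0.065],[0,0,0,0,0.065],[0,0,0,0,0.065],[0,0,-0.02,0,0.065],[0,0,-0.05,0,0.065],[0,0,-0.085,0,0.065],[0,0,-0.11,0,0.065]]

```text
time: 23.77
tcp_pos: [0.5881, -0.204, 0.1338]
ee_rot: [[0.0, 1.0, 0.001], [1.0, -0.0, -0.001], [-0.001, 0.001, -1.0]]
force: [0.6, 0.5, 0.6]
width: 0.0653
grip_force: 0.0
```

Run:
```python
from h import *
go(.459,-.082,.12)
```

```text
t 23.77 tcp [ 0.5881 -0.204   0.1338] yaw 89.97 w 0.0653 F [0.6 0.5 0.6] grip 0.0 -> shift [ 0.122  -0.1292  0.0135] turn -0.0
```

Emit:
drive_tool:
  series:
    - [[0.02,-0.021,0,0,0.065],[0.045,-0.048,0,0,0.065],[0.07,-0.074,0,0,0.065],[0.092,-0.098,0,0,0.065],[0.11,-0.116,0,0,0.065],[0.122,-0.129,0,0,0.065],[0.122,-0.129,0,0,0.065],[0.122,-0.129,0,0,0.065]]

```text
time: 24.43
tcp_pos: [0.4588, -0.081, 0.1316]
ee_rot: [[-0.001, 1.0, 0.001], [1.0, 0.001, 0.001], [0.001, 0.001, -1.0]]
force: [1.2, -0.6, 0.1]
width: 0.0652
grip_force: 0.0
```

Emit:
drive_tool:
  series:
    - [[0,0,0,0,0.065],[0,0,0,0,0.065]]

```text
time: 24.6
tcp_pos: [0.4594, -0.0823, 0.1313]
ee_rot: [[0.001, 1.0, 0.0], [1.0, -0.001, -0.001], [-0.001, 0.0, -1.0]]
force: [-0.1, -0.5, 0.1]
width: 0.0652
grip_force: 0.0
```

Run:
```python
from h import *
go(.459,-.082,-.023); p,d=snap('wrist','w9')
h=cv2.cvtColor(p,cv2.COLOR_BGR2HSV); m=cv2.inRange(h,np.array((0,150,100)),np.array((9,255,255)))|cv2.inRange(h,np.array((174,150,100)),np.array((180,255,255))); m[300:]=0
m=cv2.morphologyEx(m,cv2.MORPH_CLOSE,np.ones((3,3)))
n,l,st,c=cv2.connectedComponentsWithStats(m)
for i in range(1,n):
    if st[i][4]>300: print(st[i],c[i].round(1),pix2w('wrist','w9',st[i][0]+st[i][2]/2,st[i][1]+st[i][3]/2,.010).round(4))
```

```text
t 24.6 tcp [ 0.4594 -0.0823  0.1313] yaw 89.96 w 0.0652 F [-0.1 -0.5  0.1] grip 0.0 -> shift [ 0.0004 -0.0005  0.1543] turn -0.001
[ 291  202   55   56 1605] [317.6 229.9] [ 0.4588 -0.0817  0.01  ]
```

Emit:
drive_tool:
  series:
    - [[-0.0005,-0.0005,0.02,0,0.065],[-0.0005,-0.0005,0.05,0,0.065],[-0.0005,-0.0005,0.08,0,0.065],[-0.0005,-0.0005,0.102,0,0.065],[-0.0005,-0.0005,0.12,0,0.065],[-0.0005,-0.0005,0.132,0,0.065],[-0.0005,-0.0005,0.132,0,0.065],[-0.0005,-0.0005,0.132,0,0.065]]

```text
time: 25.32
tcp_pos: [0.4582, -0.0828, -0.0011]
ee_rot: [[0.001, 1.0, -0.001], [1.0, -0.001, -0.0], [-0.0, -0.001, -1.0]]
force: [0.2, -0.1, 1.3]
width: 0.0652
grip_force: 0.0
```

Emit:
drive_tool:
  series:
    - [[0,0,0.005,0,0.065],[0,0,0.01,0,0.065],[0,0,0.015,0,0.065],[0,0,0.019,0,0.065],[0,0,0.0215,0,0.065],[0,0,0.0215,0,0.065],[0,0,0.0215,0,0.065]]

```text
time: 25.9
tcp_pos: [0.4583, -0.0822, -0.0223]
ee_rot: [[0.0, 1.0, -0.0], [1.0, -0.0, -0.0], [-0.0, -0.0, -1.0]]
force: [-0.9, 0.3, 0.2]
width: 0.0651
grip_force: 0.0
```

Emit:
drive_tool:
  series:
    - [[0,0,0,0,0.03],[0,0,0,0,0.03],[0,0,0,0,0.03],[0,0,0,0,0.03],[0,0,0,0,0.03],[0,0,0,0,0.03]]
  force: 50

```text
time: 26.4
tcp_pos: [0.4586, -0.0822, -0.0217]
ee_rot: [[0.0, 1.0, 0.001], [1.0, -0.0, 0.0], [0.0, 0.001, -1.0]]
force: [-4.0, 0.8, 11.8]
width: 0.0415
grip_force: 48.8
```

Emit:
drive_tool:
  series:
    - [[0,0,-0.015,0,0.03],[0,0,-0.035,0,0.03],[0,0,-0.06,0,0.03],[0,0,-0.085,0,0.03],[0,0,-0.108,0,0.03],[0,0,-0.125,0,0.03],[0,0,-0.13,0,0.03],[0,0,-0.13,0,0.03]]

```text
time: 27.07
tcp_pos: [0.459, -0.0819, 0.1087]
ee_rot: [[-0.0, 1.0, 0.002], [1.0, 0.0, 0.0], [0.0, 0.002, -1.0]]
force: [0.9, 1.0, -1.2]
width: 0.0415
grip_force: 51.6
```

Emit:
drive_tool:
  series:
    - [[-0.02,0.021,0,0,0.03],[-0.045,0.048,0,0,0.03],[-0.07,0.075,0,0,0.03],[-0.092,0.098,0,0,0.03],[-0.109,0.117,0,0,0.03],[-0.121,0.129,0,0,0.03],[-0.121,0.129,0,0,0.03],[-0.121,0.129,0,0,0.03]]

```text
time: 27.73
tcp_pos: [0.5866, -0.2037, 0.1057]
ee_rot: [[0.001, 1.0, -0.002], [1.0, -0.001, 0.0], [0.0, -0.002, -1.0]]
force: [-0.3, 0.2, -1.6]
width: 0.0413
grip_force: 51.6
```

Emit:
drive_tool:
  series:
    - [[0,0,0,0,0.03],[0,0,0,0,0.03],[0,0,0,0,0.03]]

```text
time: 27.98
tcp_pos: [0.587, -0.2023, 0.1076]
ee_rot: [[-0.001, 1.0, -0.0], [1.0, 0.001, 0.0], [0.0, -0.0, -1.0]]
force: [-0.4, 0.2, -1.3]
width: 0.0416
grip_force: 51.6
```

Run:
```python
from h import *
go(.588,-.2035,.05);
```

```text
t 27.98 tcp [ 0.587  -0.2023  0.1076] yaw 90.04 w 0.0416 F [-0.4  0.2 -1.3] grip 51.6 -> shift [-0.0012  0.001   0.0576] turn 0.001
```

Emit:
drive_tool:
  series:
    - [[-0.0005,0.001,0.01,0,0.03],[-0.0005,0.001,0.02,0,0.03],[-0.0005,0.001,0.032,0,0.03],[-0.0005,0.001,0.044,0,0.03],[-0.0005,0.001,0.052,0,0.03],[-0.0005,0.001,0.056,0,0.03],[-0.0005,0.001,0.056,0,0.03],[-0.0005,0.001,0.056,0,0.03]]

```text
time: 28.65
tcp_pos: [0.5884, -0.2038, 0.0517]
ee_rot: [[0.0, 1.0, -0.0], [1.0, -0.0, -0.0], [-0.0, -0.0, -1.0]]
force: [-0.4, 0.0, -1.3]
width: 0.0414
grip_force: 51.6
```

Run:
```python
from h import *
go(.588,-.2035,.0345); snap('wrist','w10'); p=np.load('pics/w10.npz')['p']
cv2.imwrite('pics/c10.png',cv2.resize(p[220:420,220:420],(500,500),interpolation=2))
```

```text
t 28.65 tcp [ 0.5884 -0.2038  0.0517] yaw 89.99 w 0.0414 F [-0.4  0.  -1.3] grip 51.6 -> shift [ 0.0003 -0.0004  0.0172] turn -0.0
```

View pics/c10.png

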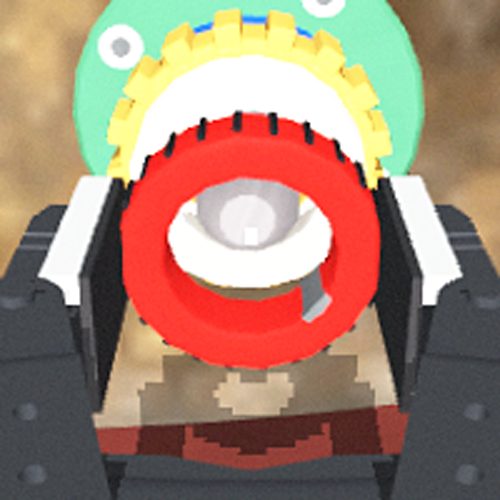

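The red collar is over the post, with white, gold and blue stacked flat and concentric below. I'll lower it the last 17 mm and release.

Emit:
drive_tool:
  series:
    - [[0,0,0.004,0,0.03],[0,0,0.008,0,0.03],[0,0,0.012,0,0.03],[0,0,0.015,0,0.03],[0,0,0.017,0,0.03],[0,0,0.0175,0,0.03],[0,0,0.0175,0,0.03],[0,0,0.0175,0,0.03]]

```text
time: 29.37
tcp_pos: [0.5882, -0.2035, 0.0344]
ee_rot: [[0.0, 1.0, -0.0], [1.0, -0.0, 0.0], [0.0, -0.0, -1.0]]
force: [-4.2, 1.5, 4.4]
width: 0.0415
grip_force: 52.2
```

Emit:
drive_tool:
  series:
    - [[0,0,0,0,0.065],[0,0,0,0,0.065],[0,0,0,0,0.065],[0,0,0,0,0.065],[0,0,-0.02,0,0.065],[0,0,-0.05,0,0.065],[0,0,-0.085,0,0.065],[0,0,-0.12,0,0.065]]

```text
time: 30.03
tcp_pos: [0.5879, -0.2037, 0.1554]
ee_rot: [[0.0, 1.0, -0.001], [1.0, -0.0, -0.0], [-0.0, -0.001, -1.0]]
force: [-0.1, -0.4, 0.3]
width: 0.0649
grip_force: 0.0
```

Emit:
drive_tool:
  series:
    - [[0.04,-0.01,0,0,0.065],[0.08,-0.02,0,0,0.065],[0.12,-0.03,0,0,0.065],[0.15,-0.03,0,0,0.065],[0.16,-0.03,0,0,0.065],[0.16,-0.03,0,0,0.065],[0.16,-0.03,0,0,0.065],[0.16,-0.03,0,0,0.065]]

```text
time: 30.7
tcp_pos: [0.5584, -0.045, 0.1543]
ee_rot: [[0.001, 1.0, 0.0], [1.0, -0.001, -0.001], [-0.001, 0.0, -1.0]]
force: [0.2, -0.2, 0.0]
width: 0.065
grip_force: 0.0
```

Run:
```python
from h import *
go(.588,-.2035,.2); p,_=snap('wrist','w11'); q,_=snap('scene','s11')
m=cv2.inRange(cv2.cvtColor(p,cv2.COLOR_BGR2HSV),np.array((0,150,100)),np.array((9,255,255)))
cv2.imwrite('pics/c11.png',np.hstack([cv2.resize(p,(440,330)),cv2.resize(q[145:265,290:420],(358,330),interpolation=2)]))
```

```text
t 30.7 tcp [ 0.5584 -0.045   0.1543] yaw 89.92 w 0.065 F [ 0.2 -0.2  0. ] grip 0.0 -> shift [-0.1585  0.0298 -0.0456] turn -0.001
```

View pics/c11.png

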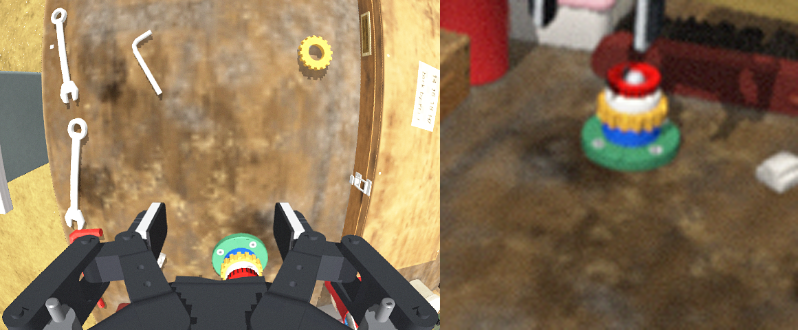

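Blue, gold, white and red are stacked, and the hex key and T-nut are in place. I'll check by depth that red lies flat.

Run:
```python
from h import *
for cam in('top','scene'):
    p,d=snap(cam,cam+'12'); h=cv2.cvtColor(p,cv2.COLOR_BGR2HSV)
    m=bot.camera_model(cam); R=cv2.Rodrigues(np.array(m['rvec'],float))[0]; c=np.array(m['tvec']).ravel()
    f=240/np.tan(np.radians(m['vertical_fov'])/2)
    v,u=np.mgrid[:480,:640]; W=(np.dstack([(u-m['cx'])/f*d,(v-m['cy'])/f*d,d]).reshape(-1,3)-c)@R
    near=(np.hypot(W[:,0]-.587,W[:,1]+.2035)<.05)&(W[:,2]>.03)
    H=h.reshape(-1,3)
    red=near&((H[:,0]<9)|(H[:,0]>172))&(H[:,1]>130)&(H[:,2]>120)
    P=W[red]; 
    if cam=='scene': P=P[P[:,2]>np.percentile(P[:,2],45)]
    A=np.c_[P[:,:2]-P[:,:2].mean(0),np.ones(len(P))]; s=np.linalg.lstsq(A,P[:,2],rcond=None)[0]
    print(cam,len(P),'centre',((P.min(0)+P.max(0))/2).round(4),'z pct',np.percentile(P[:,2],[5,25,50,75,95]).round(4),'slope deg',np.degrees(s[:2]).round(1),'z',s[2].round(4))
```

```text
top 259 centre [ 0.5876 -0.212   0.0572] z pct [0.0604 0.0648 0.0666 0.0679 0.0696] slope deg [0.3 0.9] z 0.0659
scene 69 centre [ 0.5873 -0.2031  0.0672] z pct [0.0655 0.0659 0.0663 0.067  0.0681] slope deg [ 0. -0.] z 0.0665
```

```bash
python3 -c "
from station import bot
print(bot.hand_in())"
```

```text
the job is handed in; nothing more can be done
None
```

The cutter set is on the post in the order blue, gold, white, red; a depth check put the red collar level within about 1° at full stack height, the gripper is clear of everything, and I handed the job in at about 31 s without touching the collet, hex key or T-nut.

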